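# Fetch the ink cup from behind the orange canister

### The job

The red-topped ink cup stands behind the orange ink canister. Lift the canister aside and stand it on the free table, then take the red-topped cup and stand it inside the white ring on the printer's ink plate, and finally put the orange canister back where it stood. Set things down upright, without dropping or tipping them, and leave the blue canister and the green-topped cup alone.

Things in the scene. Friction and masses are not known exactly. Their poses are not given: they have to be found in the camera images.
- orange_canister_mid (a point): centre (half-way up) of the loose orange canister, black screw cap, white band: 54 mm diameter, 110 mm tall, z up, 0.2 to 0.42 kg. Straight wall to 33 mm above this point, 36 mm wide cap above. Stands in a thin black circle at the robot's end of a flat tray plate (5 mm thick, on the table). Grip it 15 to 25 mm above this point, fingers left and right of the line from canister to cup.
- red_cup_mid (a point): centre (half-way up) of the wanted loose ink cup: black cylinder, red top, 48 mm diameter, 50 mm tall, z up, 0.14 to 0.28 kg. On the same tray plate, 59 mm behind the orange canister's centre (8 mm gap): a gripper from above does not fit until the canister is gone. Grip it across its diameter at this point or just above, fingers left and right of the line from canister to cup.
- ring_mark (a point): centre of the flat white ring (80 mm inner diameter) on the printer's ink plate, a fixed block 130 x 120 mm, 18 mm high with blue sides, on the robot's left. The point lies on its flat top, z up. On the other side, the bare table 0.40 to 0.60 m ahead of the robot and 0.27 to 0.37 m to its right (y negative) is always empty: room to stand the canister aside.
- blue_canister_mid (a point): centre of a bystander: a blue canister, same shape and size as the orange one, at the front of a second tray plate to the left or right of the first, at least 130 mm apart. Leave alone.
- green_cup_mid (a point): centre of a bystander: a green-topped cup, same shape and size as the red one, behind the blue canister. Leave alone.

How it is judged:
On the way, in this order (a step that is already met when the one before it is completed fails the run):
1. the orange canister stands upright and released, well clear (over 60 mm) of its place, while the red-topped cup is still in its own (distance of orange_canister_mid from where it was at the start of the episode above 0.06 m and angle between orange_canister_mid's own z axis and vertical below 0.17 rad and contact force between the fingers and orange_canister below 0.1 N and linear speed of orange_canister below 0.03 m/s and distance of red_cup_mid from where it was at the start of the episode below 0.03 m), for 0.2 s.
2. the red-topped cup stands upright and released inside the ring, the canister still aside (horizontal distance between red_cup_mid and ring_mark below 0.02 m and z of red_cup_mid in the frame of ring_mark below 0.031 m and angle between red_cup_mid's own z axis and vertical below 0.17 rad and contact force between the fingers and red_cup below 0.1 N and distance of orange_canister_mid from where it was at the start of the episode above 0.06 m), for 0.2 s.
At the end, for the whole second after the job is handed in: The red-topped cup stands at rest on the ink plate, upright within 10 degrees, its centre within 20 mm of the ring's centre; the orange canister stands at rest, upright within 10 degrees, within 18 mm of where it stood at the start (horizontal distance between red_cup_mid and ring_mark below 0.02 m and z of red_cup_mid in the frame of ring_mark below 0.031 m and angle between each of red_cup_mid, orange_canister_mid's own z axis and vertical below 0.17 rad and distance of orange_canister_mid from where it was at the start of the episode below 0.018 m and linear speed of each of red_cup, orange_canister below 0.02 m/s); the robot touches nothing.
It fails at once if the blue canister or the green-topped cup is moved by more than 15 mm (distance of any of blue_canister_mid, green_cup_mid from where it was at the start of the episode above 0.015 m).
It fails at once if the orange canister or the red-topped cup is tipped by more than 35 degrees (angle between any of orange_canister_mid, red_cup_mid's own z axis and vertical above 0.61 rad).
It fails at once if the orange canister or the red-topped cup is dropped (falls free of the fingers faster than 0.6 m/s, a drop of about 20 mm) ((linear speed of orange_canister above 0.6 m/s and contact force between the fingers and orange_canister below 0.05 N) or (linear speed of red_cup above 0.6 m/s and contact force between the fingers and red_cup below 0.05 N)).
It also fails if it takes over 72 s, if anything falls off the work surface, if the arm or the gripper's body presses on something with over 40 N, if the wrist force passes 120 N, or if a joint passes its speed limit or range.

### The arm

A 6-joint arm with a two-finger parallel gripper is mounted at the origin on the work surface. World frame = base frame: x ahead of the robot, y to its left, z up, the work surface at z = 0. Lengths are in m, angles in rad, forces in N, time in s.
With the tool pointing down it reaches from about 0.3 to 0.875 m from the base axis. Payload 6.4 kg.
Tool frame: the origin (TCP) lies midway between the tips of the shut fingers; the grasp point (between the pads) lies 19 mm behind it (ctrl.tcp_to_grasp is the distance from the TCP to the grasp point, in m); z points along the fingers, y is the direction in which the jaws open and shut (so a half turn about z gives the same grasp; the last joint's range is limited). The gripper opens to 88 mm and grips with 3 to 60 N. Pads are 18 mm wide; open, the fingers measure 123 mm over their backs; the gripper's body (75 mm by 187 mm) begins 45 mm behind the grasp point.
Start: joints at [0.952, 0.181, 1.607, -0, 1.354, -0.206], TCP at [0.231, 0.527, 0.239] pointing down, gripper open.
Joint ranges: [-2.99, 2.99], [-0.89, 2.07], [0.3, 2.58], [-1.14, 4.28], [0, 2.63], [-3.12, 3.12]. Speed limits (rad/s): [2.57, 2.57, 3.01, 3.14, 3.14, 3.14].

### API

Orientations are given as a rotation vector (axis times angle).
In Python, from cell import ctrl, optics, order gives the robot as it stands. The module is installed in compiled form; this text tells all that it offers.
- The arm moves only by the tool play_rows, never from a script. Its argument "series" is a list of rows, each an object of numbers: "tx", "ty", "tz": the shift along the tool's x, y, z in mm; "ax", "ay", "az": the turn, a rotation vector about the tool's x, y, z in degrees; "claw": the finger opening in mm, from 0 to 88.1. In form: [{"tx": .., "ty": .., "tz": .., "ax": .., "ay": .., "az": .., "claw": ..}, ...]. A call has 1 to 12 rows; each row is the pose to reach, as a shift and turn from the pose commanded when the call began, along the tool's axes at that moment; what a row does not reach only later rows make up. A row lasts 1/10 s, in which the tool goes at most 50 mm and 8.59 degrees, less where a joint would pass 70% of its speed; a pose out of reach is approached as far as the arm can. A call with a gripper value outside its range is refused whole. The fingers move at their own pace and stop on an object; "squeeze" is the grip in N (left out, the last holds). Time passes only in rows, so rows that repeat a pose let the fingers close. It gives the time, the measured TCP pose, the force and the opening at its end, in the units of the state.
- ctrl.read_state(): the state, without advancing time (a new reading comes with each control period).
- optics.capture(name): name is "scene" or "side" or "wrist"; returns a dict with "frame" (480x640x3 uint8, blue, green, red), "fx", "fy", "cx", "cy" (pixels), "dist" ([k1, k2, p1, p2, k3] as OpenCV has them; the pictures are not rectified), "rvec" (rotation vector, rad) and "tvec" (3), from world to camera coordinates, as OpenCV has them. Camera axes: x right, y down, z forward; pixel columns grow to the right and rows downward; lengths in m; the calibration is good to about 2 mm. A picture is of the moment at which its call begins. There is no depth.
- order.sign_off(): hands the job in, once; it reports no verdict.
The state is a dict: "time_s": time; "q": joint angles; "joint_vel": joint speeds; "tau": joint torques, N m; "tcp_pos": TCP position; "orientation": TCP orientation; "force": force on the tool from outside, world axes, zero at the start; "torque": the same for the moment, N m; "width": opening from 0.0 (shut) to 1.0 (fully open).
Only numpy, scipy, OpenCV 4.12 (cv2) and the standard library are available. Lean on these libraries where they do the work, as an engineer would, in place of code of your own. Each camera call takes 0.05 s, during which the arm holds its last target. There are 200 camera calls.

## Working session

There is one attempt and no reset: what is moved stays moved. The work goes in short steps, Python scripts to look and compute and a tool call to move; the robot and the scene stay as the last step left them, time stands still between calls to the robot, and variables do not carry over. Pictures are saved under pics/ and viewed, about 8 in all and at most 12, crops included, and the job is handed in when it is done.

Besides the shell and the picture viewer there is one more tool, called after ">>>" as name([rows], argument=value, ...), one row to a line, values as JSON. play_rows: Moves the arm, as the interface text tells. Its arguments: {"type":"object","properties":{"series":{"type":"array","items":{"type":"object","properties":{"tx":{"type":"number"},"ty":{"type":"number"},"tz":{"type":"number"},"ax":{"type":"number"},"ay":{"type":"number"},"az":{"type":"number"},"claw":{"type":"number"}}}},"squeeze":{"type":"number"}},"required":["series"]}

```bash
mkdir -p pics
cat > h.py <<'E'
import numpy as np, cv2
from scipy.spatial.transform import Rotation as R
def ray(c,uv):
    K=np.array([[c['fx'],0,c['cx']],[0,c['fy'],c['cy']],[0,0,1]])
    p=cv2.undistortPoints(np.array(uv,float).reshape(-1,1,2),K,np.array(c['dist'],float)).reshape(-1,2)
    Rm=cv2.Rodrigues(np.array(c['rvec'],float))[0]
    o=-Rm.T@np.array(c['tvec'],float).ravel()
    return o,np.c_[p,np.ones(len(p))]@Rm
def onz(c,uv,z):
    o,d=ray(c,uv); return o+d*((z-o[2])/d[:,2])[:,None]
E
python3 - <<'E'
from cell import ctrl,optics
import cv2,numpy as np
s=ctrl.read_state();print(s['tcp_pos'],s['orientation'],ctrl.tcp_to_grasp,s['time_s'])
for n in ['scene','side']:
    c=optics.capture(n);cv2.imwrite(f'pics/{n}0.png',c['frame']);np.save(f'pics/{n}0.npy',c,allow_pickle=True)
E
```

```text
[0.23032177 0.52627848 0.23783065] [-6.43692513e-01 -3.07419942e+00  2.44305762e-03] 0.0187 0.0
```

View pics/scene0.png

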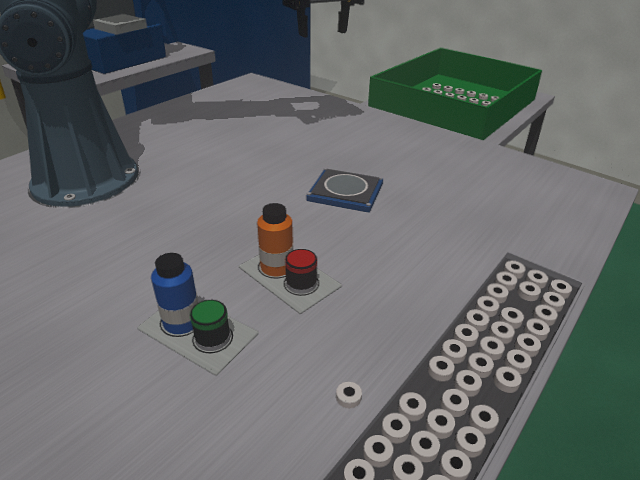

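View pics/side0.png

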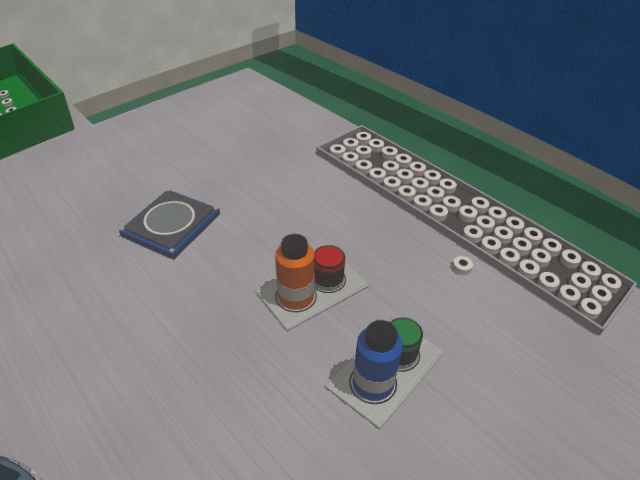

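The scene view shows orange at about (275,240) and red at (301,262). Blue and green are at (175,290) and (210,325), and the ring is at (346,185). In the side view, orange is at (295,275), red at (329,262) and the ring at (169,217). Next I measure these.

Run:
```python
from h import *
roi={'scene':dict(cap=(258,200,292,224),red=(280,244,322,275),ring=(318,170,374,200),bcap=(150,250,190,278),green=(185,295,232,330)),
'side':dict(cap=(276,230,314,260),red=(312,243,348,275),ring=(140,196,200,240),bcap=(360,316,402,352),green=(385,315,425,350))}
Z=dict(cap=.104,bcap=.104,red=.055,green=.055,ring=.018)
for n in roi:
    c=np.load(f'pics/{n}0.npy',allow_pickle=True).item();f=c['frame']
    hsv=cv2.cvtColor(f,cv2.COLOR_BGR2HSV).astype(int);H,S,V=hsv[...,0],hsv[...,1],hsv[...,2]
    M=dict(cap=V<60,bcap=V<60,red=(S>150)&((H<5)|(H>172))&(V>120),green=(S>120)&(H>45)&(H<85)&(V>85),ring=(V>160)&(S<60))
    for k,(a,b,x,y) in roi[n].items():
        m=np.zeros(f.shape[:2],np.uint8);m[b:y,a:x]=M[k][b:y,a:x]
        cs=cv2.findContours(m,cv2.RETR_EXTERNAL,cv2.CHAIN_APPROX_NONE)[0]
        q=max(cs,key=cv2.contourArea);e=cv2.fitEllipse(cv2.convexHull(q));bb=cv2.boundingRect(q)
        M_=cv2.moments(cv2.convexHull(q));uv=(M_['m10']/M_['m00'],M_['m01']/M_['m00'])
        w=onz(c,[uv,e[0]],Z[k]);print(n,k,np.round(uv,1),bb,np.round(e[1],1),w.round(4)[:,:2].tolist())
```

```text
scene cap [274.  213.1] (263, 203, 23, 21) [20.9 24.6] [[0.5184, 0.0465], [0.5184, 0.0462]]
scene red [300.7 257.9] (288, 250, 27, 17) [16.6 26.9] [[0.5802, 0.0359], [0.5801, 0.0359]]
scene ring [361.4 187.8] (354, 180, 13, 15) [18.6 30.3] [[0.4966, 0.321], [0.4745, 0.3175]]
scene bcap [169.2 265. ] (155, 253, 29, 25) [25.1 29.2] [[0.4975, -0.1331], [0.4976, -0.1332]]
scene green [207.7 311.4] (192, 301, 32, 22) [21.1 31.7] [[0.5598, -0.1287], [0.5597, -0.1285]]
side cap [293.6 250.7] (282, 243, 25, 16) [17.8 24.9] [[0.5173, 0.0378], [0.5188, 0.0395]]
side red [328.4 255.8] (315, 246, 28, 20) [19.9 27.9] [[0.5801, 0.0348], [0.5799, 0.0345]]
side ring [168.8 217.4] (144, 201, 51, 33) [31.4 51.3] [[0.4626, 0.3095], [0.4625, 0.3094]]
side bcap [380.7 335.9] (366, 321, 31, 31) [31.2 31.7] [[0.5027, -0.1354], [0.5027, -0.1352]]
side green [406.7 331. ] (392, 319, 28, 26) [24.7 31.5] [[0.5629, -0.1317], [0.5599, -0.1304]]
```

Run:
```python
from h import *
for n,k,(a,b,x,y),z in [('scene','cap',(256,200,292,226),.104),('side','cap',(274,228,316,260),.104),('scene','ring',(318,170,374,200),.018),('side','ring',(140,196,200,240),.018)]:
    c=np.load(f'pics/{n}0.npy',allow_pickle=True).item();f=c['frame']
    hsv=cv2.cvtColor(f,cv2.COLOR_BGR2HSV).astype(int);H,S,V=hsv[...,0],hsv[...,1],hsv[...,2]
    for t in ((60,70,80,95) if k=='cap' else (135,150,160)):
        M=(V<t) if k=='cap' else (V>t)&(S<60)
        m=np.zeros(f.shape[:2],np.uint8);m[b:y,a:x]=M[b:y,a:x]
        num,l,st,ce=cv2.connectedComponentsWithStats(m)
        if k=='cap': i=1+np.argmax(st[1:,4]); p=np.argwhere(l==i)[:,::-1]
        else:
            keep=[i for i in range(1,num) if st[i,4]>3]; p=np.argwhere(np.isin(l,keep))[:,::-1]
        h=cv2.convexHull(p.astype(np.int32).reshape(-1,1,2));M_=cv2.moments(h);uv=(M_['m10']/M_['m00'],M_['m01']/M_['m00'])
        print(n,k,t,np.round(uv,1),cv2.boundingRect(h),onz(c,[uv],z).round(4)[0,:2])
```

```text
scene cap 60 [274.  213.1] (263, 203, 23, 21) [0.5184 0.0465]
scene cap 70 [274.  213.1] (263, 203, 23, 21) [0.5185 0.0465]
scene cap 80 [274.1 213.1] (263, 203, 24, 21) [0.5186 0.0467]
scene cap 95 [273.9 213. ] (262, 203, 25, 21) [0.5182 0.0467]
side cap 60 [293.6 250.7] (282, 243, 25, 16) [0.5173 0.0378]
side cap 70 [294.  246.5] (282, 235, 25, 24) [0.523  0.0437]
side cap 80 [294.1 246.4] (282, 234, 25, 26) [0.5231 0.0438]
side cap 95 [293.9 246.3] (281, 234, 27, 26) [0.5231 0.0441]
scene ring 135 [345.6 184.5] (324, 174, 44, 22) [0.4647 0.311 ]
scene ring 150 [345.5 184.6] (325, 174, 42, 22) [0.4646 0.3105]
scene ring 160 [346.4 186.5] (325, 180, 42, 15) [0.4705 0.3058]
side ring 135 [171.5 215.3] (140, 196, 60, 44) [0.4689 0.3111]
side ring 150 [171.4 215.3] (140, 196, 60, 44) [0.4687 0.3112]
side ring 160 [168.8 217.4] (144, 201, 51, 33) [0.4626 0.3095]
```

```bash
cat >> h.py <<'E'
def go(x,y,z,head=None,s=None):
    from cell import ctrl
    s=s or ctrl.read_state();R0=R.from_rotvec(s['orientation']).as_matrix();p=np.array(s['tcp_pos'])
    d=R0.T@(np.array([x,y,z])-p)*1000
    out='shift '+str(d.round(1))
    if head is not None:
        h=np.radians(head);yt=np.array([np.cos(h),np.sin(h),0]);zt=np.array([0,0,-1]);Rt=np.c_[np.cross(yt,zt),yt,zt]
        out+=' turn '+str(np.degrees(R.from_matrix(R0.T@Rt).as_rotvec()).round(2))
    print(out,'tcp',p.round(4),'t',round(s['time_s'],2),'w',round(float(s['width']),3),'F',np.round(s['force'],1))
E
python3 -c "
from h import *
go(.5207,.045,.22,80.4)"
```

```text
shift [-459.1 -324.4   18.3] turn [ -0.09  -0.03 -14.05] tcp [0.2303 0.5263 0.2379] t 0.1 w 0.999 F [-0.2  0.5 -0.3]
```

>>> play_rows([
  {"tx":-230,"ty":-162,"tz":0,"az":-7,"claw":88},
  {"tx":-459,"ty":-324,"tz":18,"az":-14,"claw":88},
  {"tx":-459,"ty":-324,"tz":18,"az":-14,"claw":88},
  {"tx":-459,"ty":-324,"tz":18,"az":-14,"claw":88},
  {"tx":-459,"ty":-324,"tz":18,"az":-14,"claw":88},
  {"tx":-459,"ty":-324,"tz":18,"az":-14,"claw":88},
  {"tx":-459,"ty":-324,"tz":18,"az":-14,"claw":88},
  {"tx":-459,"ty":-324,"tz":18,"az":-14,"claw":88},
  {"tx":-459,"ty":-324,"tz":18,"az":-14,"claw":88},
  {"tx":-459,"ty":-324,"tz":18,"az":-14,"claw":88},
  {"tx":-459,"ty":-324,"tz":18,"az":-14,"claw":88},
  {"tx":-459,"ty":-324,"tz":18,"az":-14,"claw":88},
])

```text
$.series[0]: bad value
```

Run:
```python
from h import *
from cell import optics
c=optics.capture('wrist');np.save('pics/w1.npy',c,allow_pickle=True)
f=c['frame'].copy()
K=np.array([[c['fx'],0,c['cx']],[0,c['fy'],c['cy']],[0,0,1]])
P=np.array([[.5207,.045,.115],[.5207,.045,.06],[.58,.035,.055]])
for u in cv2.projectPoints(P,np.array(c['rvec'],float),np.array(c['tvec'],float),K,np.array(c['dist'],float))[0].reshape(-1,2):
    print(u); cv2.circle(f,tuple(int(v) for v in np.clip(u,-999,2000)),3,(255,0,255),-1)
cv2.imwrite('pics/w1.png',f)
go(.5207,.045,.12,80.4)
```

```text
[  1.36634792 654.26271416]
[ 36.54526596 594.34743542]
[ 60.73717943 623.80422744]
shift [-459.  -324.3  118.3] turn [ -0.07  -0.02 -14.05] tcp [0.2304 0.5264 0.238 ] t 0.15 w 1.001 F [0.9 0.2 0. ]
```

View pics/w1.png

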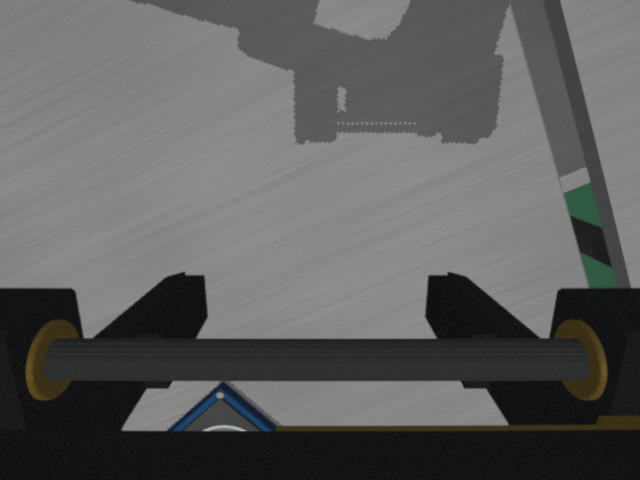

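The move was refused, probably because rows need every key. The wrist view shows only table, with the printer plate's corner at the lower edge (220,395).

>>> play_rows([
  {"tx":-230,"ty":-162,"tz":0,"ax":0,"ay":0,"az":-7,"claw":88},
  {"tx":-459,"ty":-324,"tz":18,"ax":0,"ay":0,"az":-14,"claw":88},
  {"tx":-459,"ty":-324,"tz":18,"ax":0,"ay":0,"az":-14,"claw":88},
  {"tx":-459,"ty":-324,"tz":18,"ax":0,"ay":0,"az":-14,"claw":88},
  {"tx":-459,"ty":-324,"tz":18,"ax":0,"ay":0,"az":-14,"claw":88},
  {"tx":-459,"ty":-324,"tz":18,"ax":0,"ay":0,"az":-14,"claw":88},
  {"tx":-459,"ty":-324,"tz":18,"ax":0,"ay":0,"az":-14,"claw":88},
  {"tx":-459,"ty":-324,"tz":18,"ax":0,"ay":0,"az":-14,"claw":88},
  {"tx":-459,"ty":-324,"tz":18,"ax":0,"ay":0,"az":-14,"claw":88},
  {"tx":-459,"ty":-324,"tz":18,"ax":0,"ay":0,"az":-14,"claw":88},
  {"tx":-459,"ty":-324,"tz":18,"ax":0,"ay":0,"az":-14,"claw":88},
  {"tx":-459,"ty":-324,"tz":18,"ax":0,"ay":0,"az":-14,"claw":88},
])

```text
time_s: 1.35
tcp_pos: [0.5229, 0.0416, 0.2204]
orientation: [0.271, 3.129, -0.002]
force: [0.0, 0.0, -0.3]
width: 0.992
```

Run:
```python
from h import *
from cell import optics
c=optics.capture('wrist');np.save('pics/w1.npy',c,allow_pickle=True)
f=c['frame'].copy()
K=np.array([[c['fx'],0,c['cx']],[0,c['fy'],c['cy']],[0,0,1]])
P=np.array([[.5207,.045,.115],[.5207,.045,.005],[.58,.035,.055]])
for u in cv2.projectPoints(P,np.array(c['rvec'],float),np.array(c['tvec'],float),K,np.array(c['dist'],float))[0].reshape(-1,2):
    print(u); cv2.circle(f,tuple(int(v) for v in np.clip(u,-999,2000)),3,(255,0,255),-1)
cv2.imwrite('pics/w2.png',f)
go(.5207,.045,.13,80.4)
```

```text
[321.04237261 225.25473088]
[319.69990288 194.90451814]
[320.34942373 276.27017292]
shift [ 2.4  2.6 90.3] turn [-0.05  0.   -0.31] tcp [0.5227 0.0421 0.2203] t 1.4 w 1.001 F [ 0.2 -0.5  0.1]
```

View pics/w2.png

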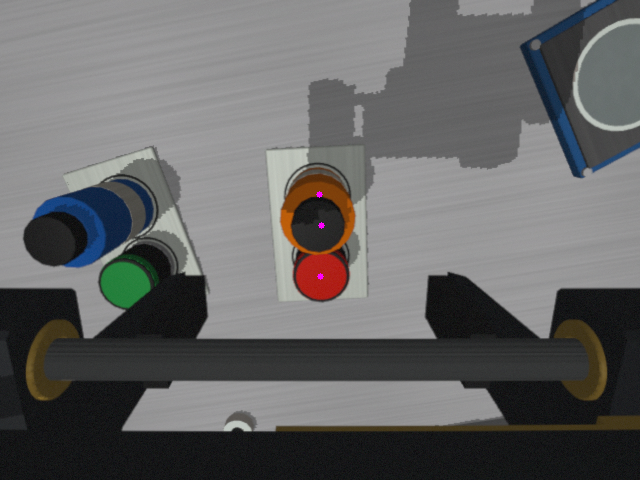

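The wrist view confirms the estimates: the projected points fall on the orange cap (319,225) and the red top (320,276), and the tray is aligned with the jaws. Descending.

>>> play_rows([
  {"tx":2.4,"ty":2.6,"tz":20,"ax":0,"ay":0,"az":0,"claw":88},
  {"tx":2.4,"ty":2.6,"tz":45,"ax":0,"ay":0,"az":0,"claw":88},
  {"tx":2.4,"ty":2.6,"tz":70,"ax":0,"ay":0,"az":0,"claw":88},
  {"tx":2.4,"ty":2.6,"tz":95,"ax":0,"ay":0,"az":0,"claw":88},
  {"tx":2.4,"ty":2.6,"tz":120,"ax":0,"ay":0,"az":0,"claw":88},
  {"tx":2.4,"ty":2.6,"tz":140,"ax":0,"ay":0,"az":0,"claw":88},
  {"tx":2.4,"ty":2.6,"tz":152,"ax":0,"ay":0,"az":0,"claw":88},
  {"tx":2.4,"ty":2.6,"tz":159,"ax":0,"ay":0,"az":0,"claw":88},
  {"tx":2.4,"ty":2.6,"tz":159,"ax":0,"ay":0,"az":0,"claw":88},
  {"tx":2.4,"ty":2.6,"tz":159,"ax":0,"ay":0,"az":0,"claw":88},
])

```text
time_s: 2.4
tcp_pos: [0.5197, 0.049, 0.0625]
orientation: [0.264, 3.129, -0.0]
force: [0.4, -0.1, 0.5]
width: 1.0
```

>>> play_rows([
  {"tx":0,"ty":0,"tz":0,"ax":0,"ay":0,"az":0,"claw":60},
  {"tx":0,"ty":0,"tz":0,"ax":0,"ay":0,"az":0,"claw":56},
  {"tx":0,"ty":0,"tz":0,"ax":0,"ay":0,"az":0,"claw":52},
  {"tx":0,"ty":0,"tz":0,"ax":0,"ay":0,"az":0,"claw":45},
  {"tx":0,"ty":0,"tz":0,"ax":0,"ay":0,"az":0,"claw":40},
  {"tx":0,"ty":0,"tz":0,"ax":0,"ay":0,"az":0,"claw":40},
  {"tx":0,"ty":0,"tz":0,"ax":0,"ay":0,"az":0,"claw":40},
  {"tx":0,"ty":0,"tz":0,"ax":0,"ay":0,"az":0,"claw":40},
  {"tx":0,"ty":0,"tz":0,"ax":0,"ay":0,"az":0,"claw":40},
], squeeze=25)

```text
time_s: 3.3
tcp_pos: [0.5195, 0.0486, 0.062]
orientation: [0.264, 3.13, -0.001]
force: [0.2, -2.3, 4.0]
width: 0.602
```

```bash
python3 -c "
from h import *
go(.5,-.31,.21,80.4)"
```

```text
shift [ -41.  -356.8 -147.9] turn [-0.02  0.04 -0.05] tcp [0.5195 0.0486 0.062 ] t 3.3 w 0.602 F [ 0.2 -2.3  4. ]
```

Width 53 mm means the grip is good. Lifting, then carrying over to the right.

>>> play_rows([
  {"tx":0,"ty":0,"tz":-4,"ax":0,"ay":0,"az":0,"claw":40},
  {"tx":0,"ty":0,"tz":-12,"ax":0,"ay":0,"az":0,"claw":40},
  {"tx":0,"ty":0,"tz":-25,"ax":0,"ay":0,"az":0,"claw":40},
  {"tx":0,"ty":0,"tz":-42,"ax":0,"ay":0,"az":0,"claw":40},
  {"tx":0,"ty":0,"tz":-60,"ax":0,"ay":0,"az":0,"claw":40},
  {"tx":0,"ty":0,"tz":-80,"ax":0,"ay":0,"az":0,"claw":40},
  {"tx":0,"ty":0,"tz":-100,"ax":0,"ay":0,"az":0,"claw":40},
  {"tx":0,"ty":0,"tz":-120,"ax":0,"ay":0,"az":0,"claw":40},
  {"tx":0,"ty":0,"tz":-135,"ax":0,"ay":0,"az":0,"claw":40},
  {"tx":0,"ty":0,"tz":-144,"ax":0,"ay":0,"az":0,"claw":40},
  {"tx":0,"ty":0,"tz":-148,"ax":0,"ay":0,"az":0,"claw":40},
  {"tx":0,"ty":0,"tz":-148,"ax":0,"ay":0,"az":0,"claw":40},
])

```text
time_s: 4.5
tcp_pos: [0.5193, 0.0488, 0.2101]
orientation: [0.264, 3.13, 0.0]
force: [0.3, -0.2, -1.0]
width: 0.611
```

>>> play_rows([
  {"tx":-1,"ty":-8,"tz":0,"ax":0,"ay":0,"az":0,"claw":40},
  {"tx":-3,"ty":-28,"tz":0,"ax":0,"ay":0,"az":0,"claw":40},
  {"tx":-7,"ty":-60,"tz":0,"ax":0,"ay":0,"az":0,"claw":40},
  {"tx":-11,"ty":-95,"tz":0,"ax":0,"ay":0,"az":0,"claw":40},
  {"tx":-15,"ty":-132,"tz":0,"ax":0,"ay":0,"az":0,"claw":40},
  {"tx":-20,"ty":-172,"tz":0,"ax":0,"ay":0,"az":0,"claw":40},
  {"tx":-24,"ty":-212,"tz":0,"ax":0,"ay":0,"az":0,"claw":40},
  {"tx":-29,"ty":-252,"tz":0,"ax":0,"ay":0,"az":0,"claw":40},
  {"tx":-33,"ty":-290,"tz":0,"ax":0,"ay":0,"az":0,"claw":40},
  {"tx":-37,"ty":-322,"tz":0,"ax":0,"ay":0,"az":0,"claw":40},
  {"tx":-40,"ty":-346,"tz":0,"ax":0,"ay":0,"az":0,"claw":40},
  {"tx":-41,"ty":-357,"tz":0,"ax":0,"ay":0,"az":0,"claw":40},
])

```text
time_s: 5.7
tcp_pos: [0.4986, -0.3124, 0.2085]
orientation: [-0.268, -3.129, -0.001]
force: [-0.0, 0.6, -2.0]
width: 0.604
```

Run:
```python
from h import *
from cell import optics
c=optics.capture('side');cv2.imwrite('pics/s2.png',c['frame'])
go(.5,-.31,.057,80.4)
```

```text
shift [ -1.1   3.1 151.6] turn [-0.   -0.08 -0.2 ] tcp [ 0.4986 -0.3129  0.2086] t 5.75 w 0.601 F [-0.5 -1.5 -1.9]
```

View pics/s2.png

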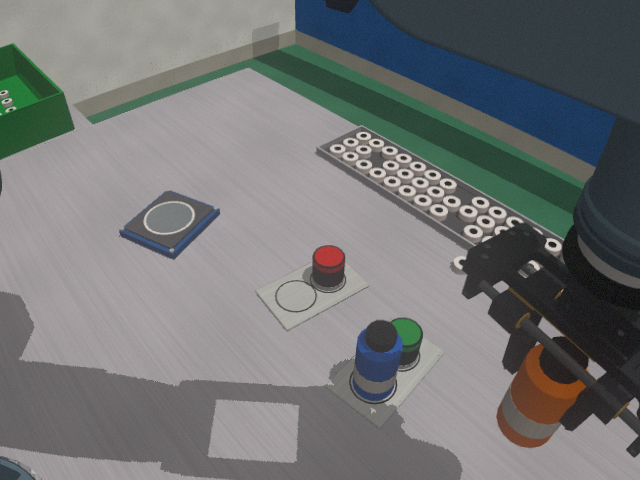

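The canister hangs upright in the gripper, the red cup is untouched, and the empty black circle is visible at (296,296). That circle is the place to return the canister to. Lowering.

>>> play_rows([
  {"tx":0,"ty":0,"tz":8,"ax":0,"ay":0,"az":0,"claw":40},
  {"tx":0,"ty":0,"tz":25,"ax":0,"ay":0,"az":0,"claw":40},
  {"tx":0,"ty":0,"tz":48,"ax":0,"ay":0,"az":0,"claw":40},
  {"tx":0,"ty":0,"tz":72,"ax":0,"ay":0,"az":0,"claw":40},
  {"tx":0,"ty":0,"tz":95,"ax":0,"ay":0,"az":0,"claw":40},
  {"tx":0,"ty":0,"tz":115,"ax":0,"ay":0,"az":0,"claw":40},
  {"tx":0,"ty":0,"tz":130,"ax":0,"ay":0,"az":0,"claw":40},
  {"tx":0,"ty":0,"tz":140,"ax":0,"ay":0,"az":0,"claw":40},
  {"tx":0,"ty":0,"tz":145,"ax":0,"ay":0,"az":0,"claw":40},
  {"tx":0,"ty":0,"tz":148,"ax":0,"ay":0,"az":0,"claw":40},
  {"tx":0,"ty":0,"tz":148,"ax":0,"ay":0,"az":0,"claw":40},
  {"tx":0,"ty":0,"tz":148,"ax":0,"ay":0,"az":0,"claw":40},
])

```text
time_s: 6.95
tcp_pos: [0.5002, -0.3105, 0.0625]
orientation: [0.264, 3.129, -0.001]
force: [0.0, 0.7, -1.3]
width: 0.603
```

Run:
```python
from h import *
from cell import optics
c=np.load('pics/side0.npy',allow_pickle=True).item();f=cv2.imread('pics/s2.png')
g=cv2.cvtColor(f,cv2.COLOR_BGR2GRAY);m=np.zeros_like(g);m[276:316,270:320]=(g[276:316,270:320]<85)
for q in cv2.findContours(m,0,1)[0]:
    if cv2.contourArea(q)>100:
        e=cv2.fitEllipse(q);print(e,cv2.boundingRect(q),onz(c,[e[0]],.005).round(4))
go(.5,-.31,.057,80.4)
```

```text
shift [0.3 0.4 5.5] turn [-0.04  0.06 -0.06] tcp [ 0.5002 -0.3105  0.0625] t 6.95 w 0.603 F [ 0.   0.7 -1.3]
```

>>> play_rows([
  {"tx":0,"ty":0,"tz":2,"ax":0,"ay":0,"az":0,"claw":40},
  {"tx":0,"ty":0,"tz":4,"ax":0,"ay":0,"az":0,"claw":40},
  {"tx":0,"ty":0,"tz":5,"ax":0,"ay":0,"az":0,"claw":40},
  {"tx":0,"ty":0,"tz":5.5,"ax":0,"ay":0,"az":0,"claw":40},
  {"tx":0,"ty":0,"tz":5.5,"ax":0,"ay":0,"az":0,"claw":40},
  {"tx":0,"ty":0,"tz":5.5,"ax":0,"ay":0,"az":0,"claw":40},
])

```text
time_s: 7.55
tcp_pos: [0.5, -0.3103, 0.057]
orientation: [0.264, 3.13, -0.001]
force: [-1.6, 2.2, 5.3]
width: 0.605
```

Run:
```python
from h import *
c=np.load('pics/side0.npy',allow_pickle=True).item();f=cv2.imread('pics/s2.png')
g=cv2.cvtColor(f,cv2.COLOR_BGR2GRAY)[274:318,268:324];print(g.min(),np.median(g))
for t in (80,100,110,120):
    m=(g<t).astype(np.uint8)
    for q in cv2.findContours(m,cv2.RETR_EXTERNAL,1)[0]:
        if len(q)>20: 
            e=cv2.fitEllipse(q);u=(e[0][0]+268,e[0][1]+274);print(t,np.round(u,1),np.round(e[1],1),onz(c,[u],.005).round(4))
go(.5,-.31,.057)
```

```text
56 168.0
80 [318.4 278.6] [10.1 15. ] [[0.5698 0.0442 0.005 ]]
100 [293.5 310.5] [0. 1.] [[0.5009 0.0217 0.005 ]]
100 [315.8 281.5] [15.6 23.1] [[0.5627 0.0424 0.005 ]]
110 [295.5 296.1] [30.1 40.2] [[0.5206 0.0406 0.005 ]]
110 [286.7 287.8] [10.7 21.4] [[0.5213 0.0619 0.005 ]]
110 [315.5 281.8] [16.5 23.9] [[0.5619 0.0422 0.005 ]]
120 [298.8 293.4] [31.6 50.6] [[0.5277 0.0414 0.005 ]]
shift [ 0.1  0.3 -0. ] tcp [ 0.5    -0.3103  0.057 ] t 7.55 w 0.605 F [-1.6  2.2  5.3]
```

Contact confirmed at about 6 N. Releasing and rising.

>>> play_rows([
  {"tx":0,"ty":0,"tz":0,"ax":0,"ay":0,"az":0,"claw":56},
  {"tx":0,"ty":0,"tz":0,"ax":0,"ay":0,"az":0,"claw":65},
  {"tx":0,"ty":0,"tz":0,"ax":0,"ay":0,"az":0,"claw":78},
  {"tx":0,"ty":0,"tz":0,"ax":0,"ay":0,"az":0,"claw":88},
  {"tx":0,"ty":0,"tz":0,"ax":0,"ay":0,"az":0,"claw":88},
  {"tx":0,"ty":0,"tz":0,"ax":0,"ay":0,"az":0,"claw":88},
  {"tx":0,"ty":0,"tz":-10,"ax":0,"ay":0,"az":0,"claw":88},
  {"tx":0,"ty":0,"tz":-40,"ax":0,"ay":0,"az":0,"claw":88},
  {"tx":0,"ty":0,"tz":-80,"ax":0,"ay":0,"az":0,"claw":88},
  {"tx":0,"ty":0,"tz":-120,"ax":0,"ay":0,"az":0,"claw":88},
  {"tx":0,"ty":0,"tz":-145,"ax":0,"ay":0,"az":0,"claw":88},
  {"tx":0,"ty":0,"tz":-145,"ax":0,"ay":0,"az":0,"claw":88},
])

```text
time_s: 8.75
tcp_pos: [0.5019, -0.3119, 0.2071]
orientation: [0.263, 3.123, -0.009]
force: [0.4, -0.5, 0.6]
width: 0.995
```

```bash
python3 -c "
from h import *
go(.58,.0365,.2,80.4)"
```

```text
shift [-18.6 356.6   5.4] turn [-0.3   0.45 -0.04] tcp [ 0.5019 -0.3119  0.2071] t 8.75 w 0.995 F [ 0.4 -0.5  0.6]
```

>>> play_rows([
  {"tx":-2,"ty":35,"tz":0,"ax":0,"ay":0,"az":0,"claw":88},
  {"tx":-5,"ty":80,"tz":0,"ax":0,"ay":0,"az":0,"claw":88},
  {"tx":-8,"ty":125,"tz":0,"ax":0,"ay":0,"az":0,"claw":88},
  {"tx":-11,"ty":170,"tz":0,"ax":0,"ay":0,"az":0,"claw":88},
  {"tx":-13,"ty":215,"tz":0,"ax":0,"ay":0,"az":0,"claw":88},
  {"tx":-16,"ty":260,"tz":0,"ax":0,"ay":0,"az":0,"claw":88},
  {"tx":-19,"ty":300,"tz":0,"ax":0,"ay":0,"az":0,"claw":88},
  {"tx":-20,"ty":335,"tz":0,"ax":0,"ay":0,"az":0,"claw":88},
  {"tx":-21,"ty":355,"tz":0,"ax":0,"ay":0,"az":0,"claw":88},
  {"tx":-21,"ty":355,"tz":0,"ax":0,"ay":0,"az":0,"claw":88},
  {"tx":-21,"ty":355,"tz":0,"ax":0,"ay":0,"az":0,"claw":88},
])

```text
time_s: 9.85
tcp_pos: [0.5795, 0.0365, 0.2005]
orientation: [-0.262, -3.129, 0.001]
force: [-0.2, 0.3, -0.7]
width: 0.999
```

Run:
```python
from h import *
from cell import optics
c=optics.capture('wrist');cv2.imwrite('pics/w3.png',c['frame']);f=c['frame']
hsv=cv2.cvtColor(f,cv2.COLOR_BGR2HSV).astype(int);H,S,V=hsv[...,0],hsv[...,1],hsv[...,2]
m=((S>150)&((H<5)|(H>172))&(V>100)).astype(np.uint8)
q=max(cv2.findContours(m,0,1)[0],key=cv2.contourArea);e=cv2.fitEllipse(q);print(e,onz(c,[e[0]],.055).round(4))
go(.58,.036,.0135,80.4)
```

```text
((315.03326416015625, 216.29115295410156), (52.840614318847656, 55.574623107910156), 86.57454681396484) [[0.5798 0.0354 0.055 ]]
shift [ -0.6   0.4 187.2] turn [-0.03 -0.06 -0.05] tcp [0.5795 0.0358 0.2007] t 9.9 w 0.996 F [ 0.4 -0.5 -0.5]
```

View pics/w3.png

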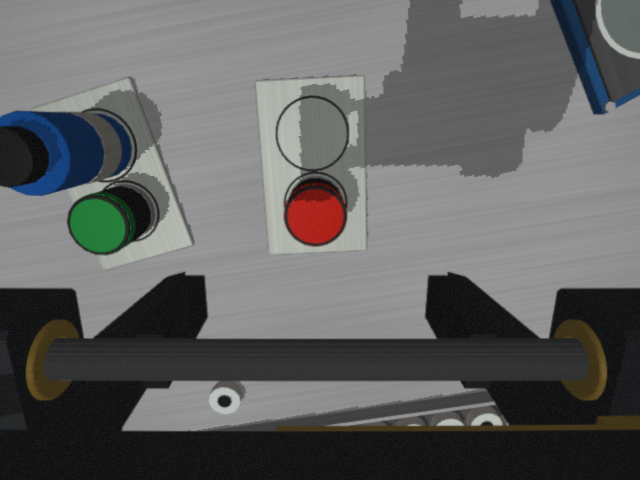

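The red cup is centred between the jaws at (315,215) and the empty circle is at (313,134). Descending onto the cup.

>>> play_rows([
  {"tx":0,"ty":0,"tz":25,"ax":0,"ay":0,"az":0,"claw":88},
  {"tx":0,"ty":0,"tz":55,"ax":0,"ay":0,"az":0,"claw":88},
  {"tx":0,"ty":0,"tz":85,"ax":0,"ay":0,"az":0,"claw":88},
  {"tx":0,"ty":0,"tz":115,"ax":0,"ay":0,"az":0,"claw":88},
  {"tx":0,"ty":0,"tz":140,"ax":0,"ay":0,"az":0,"claw":88},
  {"tx":0,"ty":0,"tz":160,"ax":0,"ay":0,"az":0,"claw":88},
  {"tx":0,"ty":0,"tz":173,"ax":0,"ay":0,"az":0,"claw":88},
  {"tx":0,"ty":0,"tz":181,"ax":0,"ay":0,"az":0,"claw":88},
  {"tx":0,"ty":0,"tz":185,"ax":0,"ay":0,"az":0,"claw":88},
  {"tx":0,"ty":0,"tz":186,"ax":0,"ay":0,"az":0,"claw":88},
  {"tx":0,"ty":0,"tz":186,"ax":0,"ay":0,"az":0,"claw":70},
  {"tx":0,"ty":0,"tz":186,"ax":0,"ay":0,"az":0,"claw":60},
])

```text
time_s: 11.1
tcp_pos: [0.5807, 0.0363, 0.0161]
orientation: [0.264, 3.129, -0.0]
force: [0.8, 0.9, 0.2]
width: 0.84
```

>>> play_rows([
  {"tx":0,"ty":0,"tz":0,"ax":0,"ay":0,"az":0,"claw":54},
  {"tx":0,"ty":0,"tz":0,"ax":0,"ay":0,"az":0,"claw":50},
  {"tx":0,"ty":0,"tz":0,"ax":0,"ay":0,"az":0,"claw":46},
  {"tx":0,"ty":0,"tz":0,"ax":0,"ay":0,"az":0,"claw":40},
  {"tx":0,"ty":0,"tz":0,"ax":0,"ay":0,"az":0,"claw":35},
  {"tx":0,"ty":0,"tz":0,"ax":0,"ay":0,"az":0,"claw":35},
  {"tx":0,"ty":0,"tz":0,"ax":0,"ay":0,"az":0,"claw":35},
  {"tx":0,"ty":0,"tz":0,"ax":0,"ay":0,"az":0,"claw":35},
  {"tx":0,"ty":0,"tz":0,"ax":0,"ay":0,"az":0,"claw":35},
], squeeze=25)

```text
time_s: 12.0
tcp_pos: [0.5801, 0.0364, 0.0154]
orientation: [0.264, 3.13, -0.0]
force: [-0.4, 0.7, 3.7]
width: 0.537
```

Run:
```python
from h import *
go(.4637,.310,.115,80.4)
```

```text
shift [160.6 250.2 -99.6] turn [-0.    0.01 -0.05] tcp [0.5801 0.0364 0.0154] t 12.0 w 0.537 F [-0.4  0.7  3.7]
```

>>> play_rows([
  {"tx":0,"ty":0,"tz":-4,"ax":0,"ay":0,"az":0,"claw":35},
  {"tx":0,"ty":0,"tz":-14,"ax":0,"ay":0,"az":0,"claw":35},
  {"tx":0,"ty":0,"tz":-30,"ax":0,"ay":0,"az":0,"claw":35},
  {"tx":0,"ty":0,"tz":-50,"ax":0,"ay":0,"az":0,"claw":35},
  {"tx":0,"ty":0,"tz":-70,"ax":0,"ay":0,"az":0,"claw":35},
  {"tx":0,"ty":0,"tz":-87,"ax":0,"ay":0,"az":0,"claw":35},
  {"tx":0,"ty":0,"tz":-96,"ax":0,"ay":0,"az":0,"claw":35},
  {"tx":0,"ty":0,"tz":-100,"ax":0,"ay":0,"az":0,"claw":35},
  {"tx":0,"ty":0,"tz":-100,"ax":0,"ay":0,"az":0,"claw":35},
])

```text
time_s: 12.9
tcp_pos: [0.5802, 0.0364, 0.1158]
orientation: [0.264, 3.13, -0.0]
force: [0.0, 0.2, -2.1]
width: 0.535
```

>>> play_rows([
  {"tx":5,"ty":8,"tz":0,"ax":0,"ay":0,"az":0,"claw":35},
  {"tx":16,"ty":25,"tz":0,"ax":0,"ay":0,"az":0,"claw":35},
  {"tx":33,"ty":51,"tz":0,"ax":0,"ay":0,"az":0,"claw":35},
  {"tx":53,"ty":83,"tz":0,"ax":0,"ay":0,"az":0,"claw":35},
  {"tx":74,"ty":115,"tz":0,"ax":0,"ay":0,"az":0,"claw":35},
  {"tx":95,"ty":148,"tz":0,"ax":0,"ay":0,"az":0,"claw":35},
  {"tx":116,"ty":180,"tz":0,"ax":0,"ay":0,"az":0,"claw":35},
  {"tx":135,"ty":210,"tz":0,"ax":0,"ay":0,"az":0,"claw":35},
  {"tx":150,"ty":234,"tz":0,"ax":0,"ay":0,"az":0,"claw":35},
  {"tx":158,"ty":246,"tz":0,"ax":0,"ay":0,"az":0,"claw":35},
  {"tx":160.5,"ty":250,"tz":0,"ax":0,"ay":0,"az":0,"claw":35},
  {"tx":160.5,"ty":250,"tz":0,"ax":0,"ay":0,"az":0,"claw":35},
])

```text
time_s: 14.1
tcp_pos: [0.4634, 0.3097, 0.1147]
orientation: [-0.263, -3.13, 0.001]
force: [0.8, 0.3, -2.3]
width: 0.536
```

Run:
```python
from h import *
from cell import optics
c=optics.capture('wrist');cv2.imwrite('pics/w4.png',c['frame']);np.save('pics/w4.npy',c,allow_pickle=True)
go(.4637,.310,.0284,80.4)
```

```text
shift [ 0.2  0.9 86.5] turn [-0.04 -0.02 -0.05] tcp [0.4638 0.3091 0.1149] t 14.15 w 0.538 F [ 0.5  0.2 -2.3]
```

View pics/w4.png

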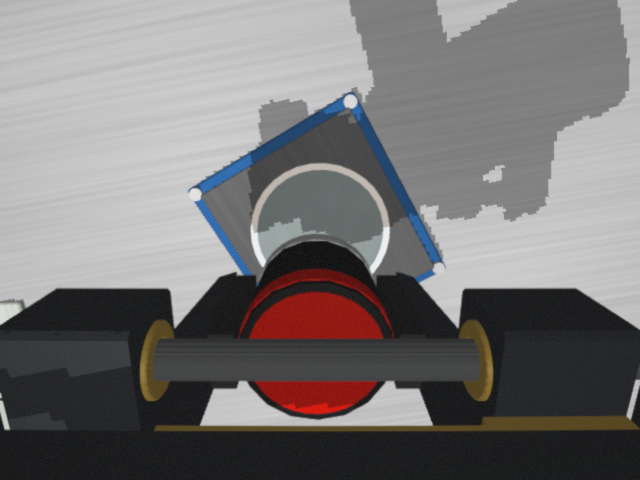

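The cup is held upright over the plate. The ring spans x from 252 to 389, with its top at y=163. Checking the ring centre from this picture.

Run:
```python
from h import *
c=np.load('pics/w4.npy',allow_pickle=True).item()
pts=[(252,232),(389,232),(320,163.5),(272,184),(369,184)]
w=onz(c,pts,.018)[:,:2]
A=np.c_[2*w,np.ones(5)];s=np.linalg.lstsq(A,(w**2).sum(1),rcond=None)[0];print(s[:2],np.sqrt(s[2]+s[:2]@s[:2]))
```

```text
[0.46369349 0.31221342] 0.04348563351748945
```

>>> play_rows([
  {"tx":0,"ty":0,"tz":6,"ax":0,"ay":0,"az":0,"claw":35},
  {"tx":0,"ty":0,"tz":18,"ax":0,"ay":0,"az":0,"claw":35},
  {"tx":0,"ty":0,"tz":34,"ax":0,"ay":0,"az":0,"claw":35},
  {"tx":0,"ty":0,"tz":50,"ax":0,"ay":0,"az":0,"claw":35},
  {"tx":0,"ty":0,"tz":62,"ax":0,"ay":0,"az":0,"claw":35},
  {"tx":0,"ty":0,"tz":71,"ax":0,"ay":0,"az":0,"claw":35},
  {"tx":0,"ty":0,"tz":77,"ax":0,"ay":0,"az":0,"claw":35},
  {"tx":0,"ty":0,"tz":80,"ax":0,"ay":0,"az":0,"claw":35},
  {"tx":0,"ty":0,"tz":80,"ax":0,"ay":0,"az":0,"claw":35},
])

```text
time_s: 15.05
tcp_pos: [0.4637, 0.3097, 0.0351]
orientation: [-0.264, -3.13, 0.0]
force: [-0.2, -0.5, -2.2]
width: 0.535
```

```bash
python3 -c "
from h import *
go(.4637,.310,.0284,80.4)"
```

```text
shift [0.1 0.2 6.7] turn [-0.01 -0.01 -0.05] tcp [0.4637 0.3097 0.0351] t 15.05 w 0.535 F [-0.2 -0.5 -2.2]
```

The ring centre is (0.464, 0.312), so I shift 1–2 mm and finish lowering.

>>> play_rows([
  {"tx":0,"ty":1.5,"tz":2,"ax":0,"ay":0,"az":0,"claw":35},
  {"tx":0,"ty":1.5,"tz":4,"ax":0,"ay":0,"az":0,"claw":35},
  {"tx":0,"ty":1.5,"tz":5.5,"ax":0,"ay":0,"az":0,"claw":35},
  {"tx":0,"ty":1.5,"tz":6.7,"ax":0,"ay":0,"az":0,"claw":35},
  {"tx":0,"ty":1.5,"tz":6.7,"ax":0,"ay":0,"az":0,"claw":35},
  {"tx":0,"ty":1.5,"tz":6.7,"ax":0,"ay":0,"az":0,"claw":35},
])

```text
time_s: 15.65
tcp_pos: [0.4639, 0.3112, 0.0285]
orientation: [-0.264, -3.13, 0.0]
force: [0.2, -0.5, -2.4]
width: 0.537
```

>>> play_rows([
  {"tx":0,"ty":0,"tz":0.5,"ax":0,"ay":0,"az":0,"claw":35},
  {"tx":0,"ty":0,"tz":1,"ax":0,"ay":0,"az":0,"claw":35},
  {"tx":0,"ty":0,"tz":1,"ax":0,"ay":0,"az":0,"claw":35},
  {"tx":0,"ty":0,"tz":1,"ax":0,"ay":0,"az":0,"claw":35},
])

```text
time_s: 16.05
tcp_pos: [0.464, 0.3113, 0.0284]
orientation: [0.264, 3.13, -0.0]
force: [-3.7, -1.9, 6.7]
width: 0.534
```

Contact. Releasing and rising.

>>> play_rows([
  {"tx":0,"ty":0,"tz":0,"ax":0,"ay":0,"az":0,"claw":50},
  {"tx":0,"ty":0,"tz":0,"ax":0,"ay":0,"az":0,"claw":60},
  {"tx":0,"ty":0,"tz":0,"ax":0,"ay":0,"az":0,"claw":75},
  {"tx":0,"ty":0,"tz":0,"ax":0,"ay":0,"az":0,"claw":88},
  {"tx":0,"ty":0,"tz":0,"ax":0,"ay":0,"az":0,"claw":88},
  {"tx":0,"ty":0,"tz":0,"ax":0,"ay":0,"az":0,"claw":88},
  {"tx":0,"ty":0,"tz":-10,"ax":0,"ay":0,"az":0,"claw":88},
  {"tx":0,"ty":0,"tz":-40,"ax":0,"ay":0,"az":0,"claw":88},
  {"tx":0,"ty":0,"tz":-85,"ax":0,"ay":0,"az":0,"claw":88},
  {"tx":0,"ty":0,"tz":-130,"ax":0,"ay":0,"az":0,"claw":88},
  {"tx":0,"ty":0,"tz":-172,"ax":0,"ay":0,"az":0,"claw":88},
  {"tx":0,"ty":0,"tz":-172,"ax":0,"ay":0,"az":0,"claw":88},
])

```text
time_s: 17.25
tcp_pos: [0.4676, 0.3129, 0.2075]
orientation: [0.263, 3.119, 0.009]
force: [-0.1, -0.1, 0.5]
width: 0.996
```

Run:
```python
from h import *
from cell import optics
c=optics.capture('wrist');f=c['frame']
hsv=cv2.cvtColor(f,cv2.COLOR_BGR2HSV).astype(int);H,S,V=hsv[...,0],hsv[...,1],hsv[...,2]
m=((S>150)&((H<5)|(H>172))&(V>100)).astype(np.uint8)
q=max(cv2.findContours(m,0,1)[0],key=cv2.contourArea);e=cv2.fitEllipse(q);print('red',e,onz(c,[e[0]],.068).round(4))
# old pictures: empty circle in w3 (camera there: recompute from offset)
go(.5,-.3103,.2,80.4)
```

```text
red ((311.7239685058594, 210.59658813476562), (54.354129791259766, 56.95888900756836), 83.84507751464844) [[0.4638 0.3111 0.068 ]]
shift [-137.7 -608.     2.4] turn [ 0.24  0.4  -0.04] tcp [0.4661 0.3122 0.204 ] t 17.3 w 0.999 F [-0.1 -0.2 -0.6]
```

The red cup stands at (0.464, 0.311), about 1 mm from the ring centre. Now back to the canister.

>>> play_rows([
  {"tx":-7,"ty":-30,"tz":0,"ax":0,"ay":0,"az":0,"claw":88},
  {"tx":-18,"ty":-78,"tz":0,"ax":0,"ay":0,"az":0,"claw":88},
  {"tx":-29,"ty":-126,"tz":0,"ax":0,"ay":0,"az":0,"claw":88},
  {"tx":-40,"ty":-174,"tz":0,"ax":0,"ay":0,"az":0,"claw":88},
  {"tx":-51,"ty":-222,"tz":0,"ax":0,"ay":0,"az":0,"claw":88},
  {"tx":-62,"ty":-270,"tz":0,"ax":0,"ay":0,"az":0,"claw":88},
  {"tx":-73,"ty":-318,"tz":0,"ax":0,"ay":0,"az":0,"claw":88},
  {"tx":-84,"ty":-366,"tz":0,"ax":0,"ay":0,"az":0,"claw":88},
  {"tx":-95,"ty":-414,"tz":0,"ax":0,"ay":0,"az":0,"claw":88},
  {"tx":-106,"ty":-462,"tz":0,"ax":0,"ay":0,"az":0,"claw":88},
  {"tx":-117,"ty":-510,"tz":0,"ax":0,"ay":0,"az":0,"claw":88},
  {"tx":-126,"ty":-550,"tz":0,"ax":0,"ay":0,"az":0,"claw":88},
])

```text
time_s: 18.5
tcp_pos: [0.4948, -0.2542, 0.198]
orientation: [-0.266, -3.128, -0.002]
force: [0.9, 0.4, 0.1]
width: 0.996
```

>>> play_rows([
  {"tx":-8,"ty":-35,"tz":0,"ax":0,"ay":0,"az":0,"claw":88},
  {"tx":-13,"ty":-57,"tz":0,"ax":0,"ay":0,"az":0,"claw":88},
  {"tx":-13,"ty":-57,"tz":0,"ax":0,"ay":0,"az":0,"claw":88},
  {"tx":-13,"ty":-57,"tz":0,"ax":0,"ay":0,"az":0,"claw":88},
  {"tx":-13,"ty":-57,"tz":0,"ax":0,"ay":0,"az":0,"claw":88},
])

```text
time_s: 19.0
tcp_pos: [0.4988, -0.3089, 0.1987]
orientation: [-0.263, -3.129, -0.002]
force: [0.0, -0.1, 0.1]
width: 1.0
```

Run:
```python
from h import *
from cell import optics
c=optics.capture('wrist');cv2.imwrite('pics/w5.png',c['frame'])
K=np.array([[c['fx'],0,c['cx']],[0,c['fy'],c['cy']],[0,0,1]])
f=c['frame'];hsv=cv2.cvtColor(f,cv2.COLOR_BGR2HSV)
m=(hsv[...,2]<60).astype(np.uint8);m[270:]=0
for q in cv2.findContours(m,0,1)[0]:
    if cv2.contourArea(q)>800:
        e=cv2.fitEllipse(q);print(np.round(e[0],1),np.round(e[1],1),onz(c,[e[0]],.106).round(4))
go(.5,-.3103,.057,80.4)
```

```text
[528.2 238.2] [47.3 53.4] [[ 0.5232 -0.1774  0.106 ]]
[313.6 239.1] [54.6 57.2] [[ 0.5013 -0.3108  0.106 ]]
[597.8 192.1] [59.4 72.4] [[ 0.5006 -0.134   0.106 ]]
shift [ -1.3  -1.4 142. ] turn [ 0.05 -0.06  0.02] tcp [ 0.499  -0.3089  0.199 ] t 19.05 w 1.001 F [-1.  -1.2 -0.4]
```

View pics/w5.png

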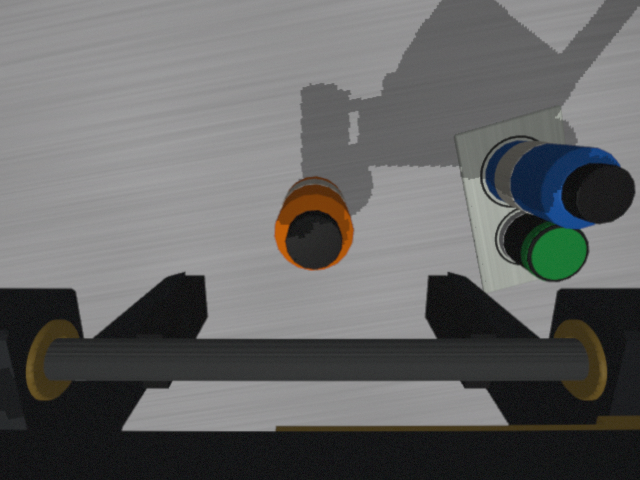

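The canister stands upright at (0.501, -0.311), cap at (314,239). Blue and green are undisturbed on the right. Descending 142 mm to grip.

>>> play_rows([
  {"tx":-1.5,"ty":-1.5,"tz":20,"ax":0,"ay":0,"az":0,"claw":88},
  {"tx":-1.5,"ty":-1.5,"tz":50,"ax":0,"ay":0,"az":0,"claw":88},
  {"tx":-1.5,"ty":-1.5,"tz":80,"ax":0,"ay":0,"az":0,"claw":88},
  {"tx":-1.5,"ty":-1.5,"tz":105,"ax":0,"ay":0,"az":0,"claw":88},
  {"tx":-1.5,"ty":-1.5,"tz":125,"ax":0,"ay":0,"az":0,"claw":88},
  {"tx":-1.5,"ty":-1.5,"tz":136,"ax":0,"ay":0,"az":0,"claw":88},
  {"tx":-1.5,"ty":-1.5,"tz":141,"ax":0,"ay":0,"az":0,"claw":88},
  {"tx":-1.5,"ty":-1.5,"tz":141,"ax":0,"ay":0,"az":0,"claw":88},
  {"tx":-1.5,"ty":-1.5,"tz":141,"ax":0,"ay":0,"az":0,"claw":88},
])

```text
time_s: 19.95
tcp_pos: [0.5011, -0.3125, 0.0596]
orientation: [0.264, 3.129, -0.002]
force: [-0.0, -0.3, 0.4]
width: 1.0
```

>>> play_rows([
  {"tx":0,"ty":0,"tz":0,"ax":0,"ay":0,"az":0,"claw":60},
  {"tx":0,"ty":0,"tz":0,"ax":0,"ay":0,"az":0,"claw":56},
  {"tx":0,"ty":0,"tz":0,"ax":0,"ay":0,"az":0,"claw":52},
  {"tx":0,"ty":0,"tz":0,"ax":0,"ay":0,"az":0,"claw":45},
  {"tx":0,"ty":0,"tz":0,"ax":0,"ay":0,"az":0,"claw":40},
  {"tx":0,"ty":0,"tz":0,"ax":0,"ay":0,"az":0,"claw":40},
  {"tx":0,"ty":0,"tz":0,"ax":0,"ay":0,"az":0,"claw":40},
  {"tx":0,"ty":0,"tz":0,"ax":0,"ay":0,"az":0,"claw":40},
  {"tx":0,"ty":0,"tz":0,"ax":0,"ay":0,"az":0,"claw":40},
], squeeze=25)

```text
time_s: 20.85
tcp_pos: [0.5005, -0.3122, 0.0587]
orientation: [0.264, 3.13, 0.0]
force: [0.5, 1.2, 1.9]
width: 0.603
```

```bash
python3 -c "
from h import *
go(.5205,.0450,.205,80.4)"
```

```text
shift [  40.2  355.5 -146.3] turn [ 0.    0.01 -0.05] tcp [ 0.5005 -0.3122  0.0587] t 20.85 w 0.603 F [0.5 1.2 1.9]
```

>>> play_rows([
  {"tx":0,"ty":0,"tz":-4,"ax":0,"ay":0,"az":0,"claw":40},
  {"tx":0,"ty":0,"tz":-12,"ax":0,"ay":0,"az":0,"claw":40},
  {"tx":0,"ty":0,"tz":-25,"ax":0,"ay":0,"az":0,"claw":40},
  {"tx":0,"ty":0,"tz":-42,"ax":0,"ay":0,"az":0,"claw":40},
  {"tx":0,"ty":0,"tz":-60,"ax":0,"ay":0,"az":0,"claw":40},
  {"tx":0,"ty":0,"tz":-80,"ax":0,"ay":0,"az":0,"claw":40},
  {"tx":0,"ty":0,"tz":-100,"ax":0,"ay":0,"az":0,"claw":40},
  {"tx":0,"ty":0,"tz":-120,"ax":0,"ay":0,"az":0,"claw":40},
  {"tx":0,"ty":0,"tz":-135,"ax":0,"ay":0,"az":0,"claw":40},
  {"tx":0,"ty":0,"tz":-143,"ax":0,"ay":0,"az":0,"claw":40},
  {"tx":0,"ty":0,"tz":-146,"ax":0,"ay":0,"az":0,"claw":40},
  {"tx":0,"ty":0,"tz":-146,"ax":0,"ay":0,"az":0,"claw":40},
])

```text
time_s: 22.05
tcp_pos: [0.5003, -0.3121, 0.2044]
orientation: [-0.264, -3.13, -0.0]
force: [-0.8, 0.0, -2.8]
width: 0.606
```

>>> play_rows([
  {"tx":1,"ty":8,"tz":0,"ax":0,"ay":0,"az":0,"claw":40},
  {"tx":3,"ty":28,"tz":0,"ax":0,"ay":0,"az":0,"claw":40},
  {"tx":7,"ty":60,"tz":0,"ax":0,"ay":0,"az":0,"claw":40},
  {"tx":11,"ty":95,"tz":0,"ax":0,"ay":0,"az":0,"claw":40},
  {"tx":15,"ty":132,"tz":0,"ax":0,"ay":0,"az":0,"claw":40},
  {"tx":20,"ty":172,"tz":0,"ax":0,"ay":0,"az":0,"claw":40},
  {"tx":24,"ty":212,"tz":0,"ax":0,"ay":0,"az":0,"claw":40},
  {"tx":29,"ty":252,"tz":0,"ax":0,"ay":0,"az":0,"claw":40},
  {"tx":33,"ty":290,"tz":0,"ax":0,"ay":0,"az":0,"claw":40},
  {"tx":37,"ty":322,"tz":0,"ax":0,"ay":0,"az":0,"claw":40},
  {"tx":39,"ty":345,"tz":0,"ax":0,"ay":0,"az":0,"claw":40},
  {"tx":40,"ty":355.5,"tz":0,"ax":0,"ay":0,"az":0,"claw":40},
])

```text
time_s: 23.25
tcp_pos: [0.5194, 0.0483, 0.2039]
orientation: [-0.259, -3.129, -0.001]
force: [0.3, -0.6, -2.1]
width: 0.601
```

Run:
```python
from h import *
from cell import optics
c=optics.capture('wrist');np.save('pics/w6.npy',c,allow_pickle=True);cv2.imwrite('pics/w6.png',c['frame'])
go(.5205,.0450,.0637,80.4)
```

```text
shift [ -1.7  -3.4 140.3] turn [ 0.06 -0.07  0.12] tcp [0.5196 0.0484 0.204 ] t 23.3 w 0.601 F [-0.7  1.  -1.1]
```

View pics/w6.png

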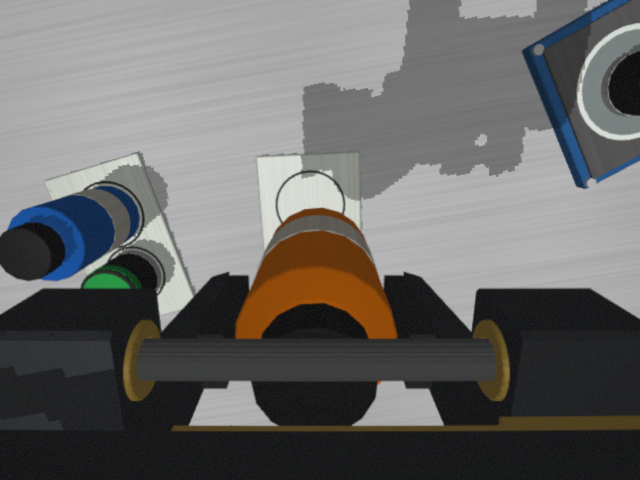

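The canister hangs upright. The empty circle is visible, left x=276, right x=345, top y=171. Now I work out its centre.

Run:
```python
from h import *
c=np.load('pics/w6.npy',allow_pickle=True).item()
w=onz(c,[(276.5,205),(344.5,205),(310.5,171),(286.5,181),(334.5,181)],.005)[:,:2]
s=np.linalg.lstsq(np.c_[2*w,np.ones(5)],(w**2).sum(1),rcond=None)[0];print(s[:2],np.sqrt(s[2]+s[:2]@s[:2]))
```

```text
[0.52154305 0.04292868] 0.03010454481089373
```

>>> play_rows([
  {"tx":0,"ty":0,"tz":8,"ax":0,"ay":0,"az":0,"claw":40},
  {"tx":0,"ty":0,"tz":25,"ax":0,"ay":0,"az":0,"claw":40},
  {"tx":0,"ty":0,"tz":48,"ax":0,"ay":0,"az":0,"claw":40},
  {"tx":0,"ty":0,"tz":72,"ax":0,"ay":0,"az":0,"claw":40},
  {"tx":0,"ty":0,"tz":93,"ax":0,"ay":0,"az":0,"claw":40},
  {"tx":0,"ty":0,"tz":110,"ax":0,"ay":0,"az":0,"claw":40},
  {"tx":0,"ty":0,"tz":122,"ax":0,"ay":0,"az":0,"claw":40},
  {"tx":0,"ty":0,"tz":130,"ax":0,"ay":0,"az":0,"claw":40},
  {"tx":0,"ty":0,"tz":133,"ax":0,"ay":0,"az":0,"claw":40},
  {"tx":0,"ty":0,"tz":134,"ax":0,"ay":0,"az":0,"claw":40},
  {"tx":0,"ty":0,"tz":134,"ax":0,"ay":0,"az":0,"claw":40},
])

```text
time_s: 24.4
tcp_pos: [0.5211, 0.0448, 0.0711]
orientation: [0.264, 3.129, -0.0]
force: [-0.1, -0.3, -1.7]
width: 0.603
```

```bash
python3 -c "
from h import *
go(.5205,.0450,.0637,80.4)"
```

```text
shift [0.6 0.1 7.4] turn [-0.    0.07 -0.05] tcp [0.5211 0.0448 0.0711] t 24.4 w 0.603 F [-0.1 -0.3 -1.7]
```

>>> play_rows([
  {"tx":0,"ty":-0.8,"tz":2,"ax":0,"ay":0,"az":0,"claw":40},
  {"tx":0,"ty":-0.8,"tz":4,"ax":0,"ay":0,"az":0,"claw":40},
  {"tx":0,"ty":-0.8,"tz":6,"ax":0,"ay":0,"az":0,"claw":40},
  {"tx":0,"ty":-0.8,"tz":7,"ax":0,"ay":0,"az":0,"claw":40},
  {"tx":0,"ty":-0.8,"tz":7.8,"ax":0,"ay":0,"az":0,"claw":40},
  {"tx":0,"ty":-0.8,"tz":7.8,"ax":0,"ay":0,"az":0,"claw":40},
  {"tx":0,"ty":-0.8,"tz":7.8,"ax":0,"ay":0,"az":0,"claw":40},
])

```text
time_s: 25.1
tcp_pos: [0.521, 0.0442, 0.0636]
orientation: [0.264, 3.129, -0.0]
force: [-1.7, 0.6, 5.7]
width: 0.601
```

Contact. Releasing and rising.

>>> play_rows([
  {"tx":0,"ty":0,"tz":0,"ax":0,"ay":0,"az":0,"claw":56},
  {"tx":0,"ty":0,"tz":0,"ax":0,"ay":0,"az":0,"claw":65},
  {"tx":0,"ty":0,"tz":0,"ax":0,"ay":0,"az":0,"claw":78},
  {"tx":0,"ty":0,"tz":0,"ax":0,"ay":0,"az":0,"claw":88},
  {"tx":0,"ty":0,"tz":0,"ax":0,"ay":0,"az":0,"claw":88},
  {"tx":0,"ty":0,"tz":0,"ax":0,"ay":0,"az":0,"claw":88},
  {"tx":0,"ty":0,"tz":-10,"ax":0,"ay":0,"az":0,"claw":88},
  {"tx":0,"ty":0,"tz":-40,"ax":0,"ay":0,"az":0,"claw":88},
  {"tx":0,"ty":0,"tz":-80,"ax":0,"ay":0,"az":0,"claw":88},
  {"tx":0,"ty":0,"tz":-120,"ax":0,"ay":0,"az":0,"claw":88},
  {"tx":0,"ty":0,"tz":-150,"ax":0,"ay":0,"az":0,"claw":88},
  {"tx":0,"ty":0,"tz":-150,"ax":0,"ay":0,"az":0,"claw":88},
])

```text
time_s: 26.3
tcp_pos: [0.5234, 0.0439, 0.2187]
orientation: [0.263, 3.121, -0.001]
force: [0.6, -0.4, 0.9]
width: 0.998
```

>>> play_rows([
  {"tx":0,"ty":0,"tz":0,"ax":0,"ay":0,"az":0,"claw":88},
  {"tx":0,"ty":0,"tz":0,"ax":0,"ay":0,"az":0,"claw":88},
  {"tx":0,"ty":0,"tz":0,"ax":0,"ay":0,"az":0,"claw":88},
  {"tx":0,"ty":0,"tz":0,"ax":0,"ay":0,"az":0,"claw":88},
])

```text
time_s: 26.7
tcp_pos: [0.5197, 0.0443, 0.2114]
orientation: [-0.264, -3.128, -0.0]
force: [-0.8, -0.4, 0.7]
width: 0.997
```

Run:
```python
from h import *
from cell import optics
c=optics.capture('side');f=c['frame'];cv2.imwrite('pics/s9.png',f);go(.5,0,.2)
```

```text
shift [ 12.2 -46.9  11.6] tcp [0.5199 0.0442 0.2116] t 26.75 w 1.0 F [-0.4  0.3 -0.4]
```

View pics/s9.png

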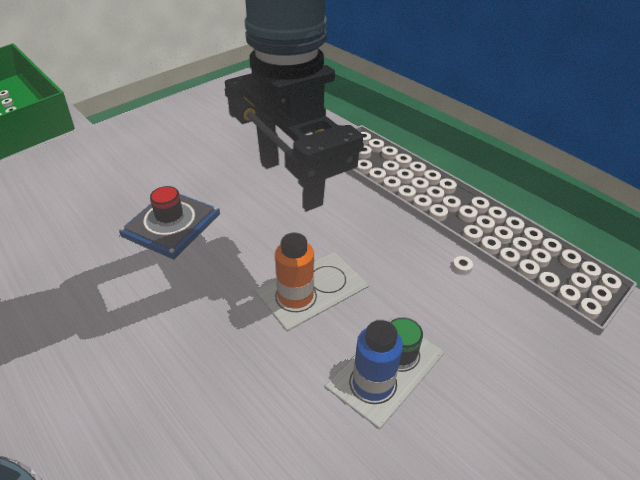

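The orange canister is back in its circle at (295,275), the same pixels as at the start. The red cup is centred in the ring at (166,205), blue and green are unmoved, and the gripper is clear. Handing in.

```bash
python3 -c "
from cell import order
print(order.sign_off())"
```

```text
the job is handed in; nothing more can be done
None
```

The job is done and handed in at about 27 s of robot time, well under the 72 s limit. The hand-in gives no verdict, so these results come from my own checks.

- **Moves:** I stood the orange canister aside at about (0.50, -0.31) and placed the red-topped cup in the white ring. I then put the canister back in its black circle. Each was lowered until the wrist force showed contact, then released.
- **Red cup:** the wrist camera put it at (0.464, 0.311), about 1 mm from the ring centre.
- **Orange canister:** it was released at (0.521, 0.044), within about 2 mm of my start estimate. In the last side picture it is upright on the same pixels as at the start.
- **Bystanders and gripper:** in that last picture the blue canister and green-topped cup look unmoved, and the open gripper is clear of everything.

**What disagreed or failed:**
- My estimates of the canister's place differed by 2 to 4 mm between views, well inside the 18 mm tolerance.
- The measured TCP position lagged a few millimetres just after fast moves.
- My first move call was refused because its rows left out some keys; the arm did not move.

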